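# Put the graded cheeses back on their ripening grids

### The arm

A 6-joint arm with a two-finger parallel gripper is mounted at the origin on the work surface. World frame = base frame: x ahead of the robot, y to its left, z up, the work surface at z = 0. Lengths are in mm, angles in rad, forces in N, time in s.
With the tool pointing down it reaches from about 375 to 825 mm from the base axis. Payload 5.5 kg.
Tool frame: the origin (TCP) lies at the very end of the fingers, on their centre line; the grasp point (between the pads) lies 19 mm behind it; z points along the fingers, y is the line along which they close (so a half turn about z gives the same grasp; the last joint's range is limited). The gripper opens to 85 mm and grips with 20 to 120 N. Pads are 22 mm wide; open, the fingers measure 114 mm over their backs; the gripper's body (76 mm by 85 mm) begins 54 mm behind the grasp point. The pads swing forward as they close: fully open they stand 13 mm farther back than shut.
Start: joints at [1.294, 0.314, -0.047, 1.21, 0, 1.571], TCP at [163.964, 577.157, 197.399] pointing down, gripper open.
Joint ranges: [-2.67, 2.67], [-0.69, 1.73], [-1.03, 1.25], [-2.08, 2.16], [-1.42, 1.45], [-3.14, 3.14]. Speed limits (rad/s): [2.39, 2.39, 3.01, 3.14, 3.14, 3.14].

### API

Orientations are given as a rotation vector (axis times angle).
In Python, from bench import manip, imaging gives the robot as it stands.
- The arm moves only by the tool arm_command, never from a script. Its argument "plan" is a list that holds one entry, the list of rows, each a list of 7 numbers: the opening, from -1 (shut) to 1 (fully open), then the shift along the tool's x, y, z in m, then the turn, a rotation vector about the tool's x, y, z in rad. In form: [[[claw, x, y, z, ax, ay, az], ...]]. A call has 1 to 10 rows; each row shifts and turns the commanded pose from where the row before left it, along the tool's axes as they then stand; what a row does not reach is not made up. A row lasts 1/8 s, in which the tool goes at most 62.5 mm and 10.7 degrees, less where a joint would pass 70% of its speed; a pose out of reach is approached as far as the arm can. A call is refused whole if a number of a shift passes 0.0625 or a number of a turn 0.188, either way. A call with a gripper value outside its range is refused whole. The fingers move at their own pace and stop on an object; "force" is the grip in N (left out, the last holds). Time passes only in rows, so rows that do not move let the fingers close. It gives the time, the measured TCP pose, the force, the opening and the grip force at its end, in the units of the state.
- manip.sense(): the state, without advancing time (a new reading comes with each control period).
- imaging.camera(name): name is "scene" or "top" or "wrist"; returns the picture (420x560x3 uint8, blue, green, red); there is no depth.
- imaging.camera_info(name): a dict with "fx", "fy", "cx", "cy" (pixels), "rvec" (rotation vector, rad) and "tvec" (3), from world to camera coordinates, as OpenCV has them; the wrist camera has in their place "mount" (4x4, takes a point from camera to tool coordinates, whose origin is the TCP and whose axes are the flange's). Camera axes: x right, y down, z forward; pixel columns grow to the right and rows downward; lengths in mm; the calibration is good to about 2 mm. The wrist camera is an equidistant fisheye: a pixel r from the principal point sees the ray r / f radians off the axis. A picture is of the moment at which its call begins: read the wrist's pose just before it. camera_info takes no time and is no camera call.
- manip.close_job(): hands the job in; it is judged then, once.
The state is a dict: "time_s": time; "qpos": joint angles; "joint_vel": joint speeds; "tau": joint torques, N m; "eef_pos": TCP position; "ee_rot": TCP orientation; "ft_force": force on the tool from outside, world axes, zero at the start; "wrist_torque": the same for the moment, N m; "gripper_width": opening from 0.0 (shut) to 1.0 (fully open); "finger_force": force on a finger pad.
Only numpy, scipy, OpenCV 4.12 (cv2) and the standard library are available. Lean on these libraries where they do the work, as an engineer would, in place of code of your own. Each camera call takes 0.05 s, during which the arm holds its last target. There are 200 camera calls.

### The job

The grader has finished with the four sample cheeses piled on the wooden board. Take the pile apart from the top down, one cheese at a time, and set each flat in the middle of the free place on the grid that holds its own kind, the square one and the brick lined up with their neighbours. Set them down without dropping or throwing any, and leave the cheese iron and the brush in their tray undisturbed.

Things in the scene. Friction and masses are not known exactly. Their poses are not given: they have to be found in the camera images.
- cheese_small: top of the pile at the start: the small drum-shaped cheese, 40 mm diameter, 36 mm high, about 50 g. Origin: centre of its underside, z up. It stands roughly in the middle of the square cheese
- cheese_square: second from the top: the square cheese, 48 by 48 mm, 24 mm high, about 60 g. Origin: centre of its underside, z up. x and y are square to its sides. It lies roughly in the middle of the flat round one, turned anyhow
- cheese_round: third from the top: the flat round cheese, 66 mm diameter, 26 mm high, about 95 g. Origin: centre of its underside, z up. It lies roughly in the middle of the brick
- cheese_brick: bottom of the pile: the brick-shaped cheese, 128 mm (x) by 60 mm (y), 36 mm high, about 290 g. Origin: centre of its underside, z up. It lies on the grader's wooden board (18 mm thick, 145 by 205 mm, fixed). All four cheeses are rigid, cream-coloured, with the same rind
- rack_small: the grid of the small drums: white plastic grid, 140 (x) by 255 (y) mm, fixed, flat top 18 mm above the table. Origin: centre of its underside on the table, z up; the free place is straight above it. Two cheeses like cheese_small (40 mm across, 36 mm high) stand fixed on it at 75 mm either way along its y axis, leaving 110 mm free between them. The four grids differ only in their cheeses
- rack_square: the grid of the squares: white plastic grid, 140 (x) by 255 (y) mm, fixed, flat top 18 mm above the table. Origin: centre of its underside on the table, z up; the free place is straight above it. Two like cheese_square (24 mm high, sides along the grid's) stand fixed on it at 80 mm either way along its y axis, leaving 112 mm free between them. The four grids differ only in their cheeses
- rack_round: the grid of the flat rounds: white plastic grid, 140 (x) by 255 (y) mm, fixed, flat top 18 mm above the table. Origin: centre of its underside on the table, z up; the free place is straight above it. Two like cheese_round (66 mm across, 26 mm high) stand fixed on it at 88 mm either way along its y axis, leaving 110 mm free between them. The four grids differ only in their cheeses
- rack_brick: the grid of the bricks: white plastic grid, 140 (x) by 255 (y) mm, fixed, flat top 18 mm above the table. Origin: centre of its underside on the table, z up; the free place is straight above it. Two like cheese_brick (36 mm high, long sides along the grid's x) stand fixed on it at 92 mm either way along its y axis, leaving 124 mm free between them. The four grids differ only in their cheeses
- cheese_iron: bystander, leave alone: cheese iron, a T-shaped sampler lying in a low aluminium tray (150 by 230 mm, rim 16 mm): steel blade 12 mm thick and 125 mm long along y, black handle bar 64 mm long, 18 mm thick. Origin about 8 mm from the middle of the blade, on its underside
- brush: bystander, leave alone: wooden rind brush lying bristles down in the same tray, 46 (x) by 125 (y) mm, 38 mm high. Origin: centre of its underside
There are look-alikes about, which are no part of the job. Leave any purple look-alike of the cheese_small alone. What is shaped like the cheese_round but turquoise is not meant.

How it is judged (in metres and radians):
On the way, in this order (a step that is already met when the one before it is completed fails the run):
1. the small drum cheese stands in the free place on the grid of its kind and is let go (horizontal distance between cheese_small and rack_small below 0.015 m and z of cheese_small in the frame of rack_small between 0.013 and 0.023 m and angle between cheese_small's own z axis and vertical below 0.1 rad and contact force between the fingers and cheese_small below 0.1 N and linear speed of cheese_small below 0.02 m/s), for 0.2 s.
2. the square cheese stands in the free place on the grid of its kind and is let go (horizontal distance between cheese_square and rack_square below 0.015 m and z of cheese_square in the frame of rack_square between 0.013 and 0.023 m and angle between cheese_square's own z axis and vertical below 0.1 rad and contact force between the fingers and cheese_square below 0.1 N and linear speed of cheese_square below 0.02 m/s and (angle between the x axis of cheese_square and the x axis of rack_square, either way round below 0.22 rad or angle between the x axis of cheese_square and the y axis of rack_square, either way round below 0.22 rad)), for 0.2 s.
3. the flat round cheese stands in the free place on the grid of its kind and is let go (horizontal distance between cheese_round and rack_round below 0.015 m and z of cheese_round in the frame of rack_round between 0.013 and 0.023 m and angle between cheese_round's own z axis and vertical below 0.1 rad and contact force between the fingers and cheese_round below 0.1 N and linear speed of cheese_round below 0.02 m/s), for 0.2 s.
4. the brick cheese stands in the free place on the grid of its kind and is let go (horizontal distance between cheese_brick and rack_brick below 0.015 m and z of cheese_brick in the frame of rack_brick between 0.013 and 0.023 m and angle between cheese_brick's own z axis and vertical below 0.1 rad and contact force between the fingers and cheese_brick below 0.1 N and linear speed of cheese_brick below 0.02 m/s and angle between the x axis of cheese_brick and the x axis of rack_brick, either way round below 0.22 rad), for 0.2 s.
At the end, for the whole second after the job is handed in: Every cheese lies flat (within 0.1 rad) on the grid of its own kind, its centre within 15 mm of the middle of the free place, the square and the brick within 0.22 rad of square with the grid, all let go and at rest (all of step 1 and all of step 2 and all of step 3 and all of step 4); the robot touches nothing.
It fails at once if a cheese is dropped or thrown (moves faster than 0.8 m/s while the fingers do not hold it, a fall of about 33 mm) ((contact force between the fingers and cheese_small below 0.1 N and linear speed of cheese_small above 0.8 m/s) or (contact force between the fingers and cheese_square below 0.1 N and linear speed of cheese_square above 0.8 m/s) or (contact force between the fingers and cheese_round below 0.1 N and linear speed of cheese_round above 0.8 m/s) or (contact force between the fingers and cheese_brick below 0.1 N and linear speed of cheese_brick above 0.8 m/s)).
It fails at once if the cheese iron is moved more than 15 mm (distance of cheese_iron from where it was at the start of the episode above 0.015 m).
It fails at once if the brush is moved more than 15 mm (distance of brush from where it was at the start of the episode above 0.015 m).
It also fails if it takes over 120 s, if anything falls off the work surface, if the arm or the gripper's body presses on something with over 40 N, if the wrist force passes 120 N, or if a joint passes its speed limit or range.

## Working session

There is one attempt and no reset: what is moved stays moved. The work goes in short steps, Python scripts to look and compute and a tool call to move; the robot and the scene stay as the last step left them, time stands still between calls to the robot, and variables do not carry over. Pictures are saved under pics/ and viewed, at most 20 in all, crops included, and the job is handed in when it is done.

Besides the shell and the picture viewer there is one more tool, called as name(argument=value, ...) on one line, values as JSON. arm_command: Moves the arm, as the interface text tells. Its arguments: {"type":"object","properties":{"plan":{"type":"array","items":{"type":"array","items":{"type":"array","items":{"type":"number"}}}},"force":{"type":"number"}},"required":["plan"]}

```bash
mkdir -p pics
python3 - <<'E'
from bench import manip, imaging
import cv2,numpy as np
s=manip.sense();print(s)
for n in("top","scene"):
    cv2.imwrite(f"pics/{n}0.png",imaging.camera(n));print(imaging.camera_info(n))
print(imaging.camera_info("wrist"))
E
```

```text
{'time_s': 0.0, 'qpos': array([ 1.29397472e+00,  3.14236468e-01, -4.80518121e-02,  1.21015230e+00,
        2.43625518e-06,  1.57080090e+00]), 'joint_vel': array([ 0.00035433,  0.00014725, -0.00148013, -0.00060446, -0.00014631,
       -0.00185581]), 'tau': array([-1.85060482e-03, -5.39581883e+01,  3.39755487e+01,  1.90921070e-02,
       -4.10952373e-05, -2.18587456e-05]), 'eef_pos': array([163.81529153, 576.58165016, 196.54026384]), 'ee_rot': array([-4.33418657e-01, -3.11131896e+00,  2.55737357e-03]), 'ft_force': array([-0.67416272,  0.12535107,  0.70460052]), 'wrist_torque': array([ 0.03515649,  0.00690889, -0.02104034]), 'finger_force': 0.0, 'gripper_width': 0.9996819489393732}
{'fx': 483.4744652733071, 'fy': 483.4744652733071, 'cx': 276.84128701723495, 'cy': 207.67066008348743, 'rvec': array([ 2.14321582, -2.08690002,  0.21922291]), 'tvec': array([-12.56735709, 509.27867548, 937.28422397])}
{'fx': 443.13544982393387, 'fy': 443.13544982393387, 'cx': 279.3808013374566, 'cy': 218.28431694882877, 'rvec': array([ 2.21180762,  0.55714856, -0.26826494]), 'tvec': array([-420.37477546,  -74.69521253, 1123.65489334])}
{'fx': 325.19226210127806, 'fy': 325.19226210127806, 'cx': 278.7384493473849, 'cy': 208.06320534570094, 'mount': array([[-7.97606208e-04, -9.61723169e-01, -2.74021731e-01,
         6.95494657e+01],
       [ 9.99998630e-01, -3.69677033e-04, -1.61329594e-03,
         6.78175365e-01],
       [ 1.45024455e-03, -2.74022643e-01,  9.61722147e-01,
        -1.76333156e+02],
       [ 0.00000000e+00,  0.00000000e+00,  0.00000000e+00,
         1.00000000e+00]])}
```

View pics/top0.png

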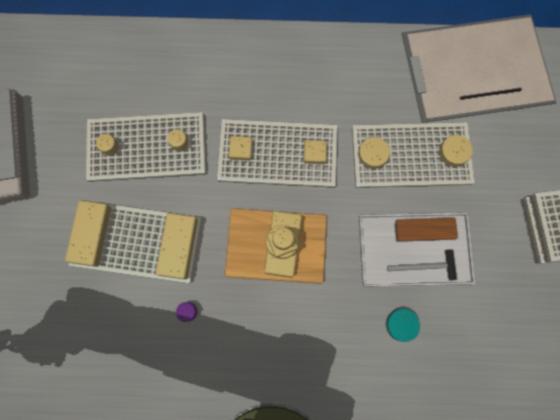

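View pics/scene0.png

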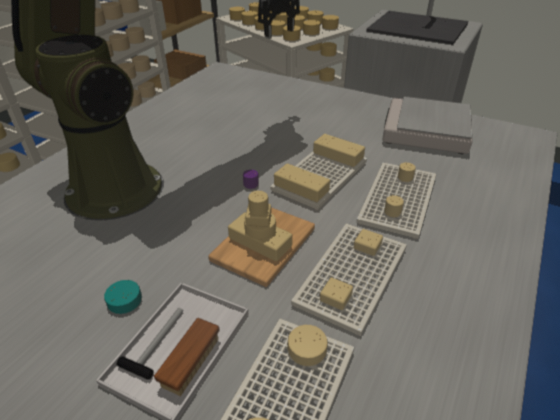

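The top view shows the grids: small drums (145,146), squares (278,152), rounds (413,155) and bricks (135,240). The pile is on the board at (283,240), and the purple look-alike (186,311) and turquoise one (404,324) are left alone.

```bash
cat > h.py <<'E'
from bench import manip, imaging
import cv2,numpy as np
def ray(n,px):
    c=imaging.camera_info(n);R=cv2.Rodrigues(c["rvec"])[0]
    d=np.array([(px[0]-c["cx"])/c["fx"],(px[1]-c["cy"])/c["fy"],1.])
    return -R.T@c["tvec"],R.T@d
def plane(n,px,z):
    o,d=ray(n,px);return o+d*(z-o[2])/d[2]
def proj(n,P):
    c=imaging.camera_info(n);p=cv2.Rodrigues(c["rvec"])[0]@np.array(P,float)+c["tvec"]
    return c["fx"]*p[0]/p[2]+c["cx"],c["fy"]*p[1]/p[2]+c["cy"]
def cheese(im):
    return cv2.inRange(cv2.cvtColor(im,cv2.COLOR_BGR2HSV),(17,75,90),(32,255,255))
def wray(s,px):   # wrist fisheye -> origin, direction in world
    c=imaging.camera_info("wrist");d=np.array([px[0]-c["cx"],px[1]-c["cy"]]);r=np.hypot(*d);t=r/c["fx"]
    v=np.array([*(d/max(r,1e-9)*np.sin(t)),np.cos(t)]);M=c["mount"];R=cv2.Rodrigues(s["ee_rot"])[0]
    return R@M[:3,3]+s["eef_pos"],R@M[:3,:3]@v
def wplane(s,px,z):
    o,d=wray(s,px);return o+d*(z-o[2])/d[2]
E
python3 - <<'E'
from h import *
im=cv2.imread("pics/top0.png")
m=cheese(im)
cs,_=cv2.findContours(m,cv2.RETR_EXTERNAL,cv2.CHAIN_APPROX_NONE)
for c in cs:
    if cv2.contourArea(c)<120: continue
    r=cv2.minAreaRect(c)
    print("cheese",np.round(r[0],1),np.round(r[1],1),round(r[2],1),[plane("top",r[0],z)[:2].round(1).tolist() for z in(30,36)])
hsv=cv2.cvtColor(im,cv2.COLOR_BGR2HSV)
w=cv2.inRange(hsv,(0,0,165),(180,60,255))|m
w=cv2.morphologyEx(w,cv2.MORPH_CLOSE,np.ones((9,9)))
cs,_=cv2.findContours(w,cv2.RETR_EXTERNAL,cv2.CHAIN_APPROX_NONE)
for c in cs:
    if cv2.contourArea(c)<2000: continue
    r=cv2.minAreaRect(c);b=cv2.boxPoints(r);B=np.array([plane("top",p,9) for p in b])
    L=np.linalg.norm(B[1]-B[0]),np.linalg.norm(B[2]-B[1]);e=B[1]-B[0] if L[0]>L[1] else B[2]-B[1]
    print("grid",np.round(r[0]),B.mean(0).round(1),np.round(L),"long axis deg",np.degrees(np.arctan2(e[1],e[0])).round(1))
o,_=ray("top",(0,0));print("cam",o)
cv2.imwrite("pics/pile.png",cv2.resize(im[195:300,215:345],None,fx=6,fy=6,interpolation=cv2.INTER_CUBIC)[:600,:780])
E
```

```text
cheese [175.6 245.2] [30.4 63.9] 10.7 [[429.4, 207.2], [428.7, 206.0]]
cheese [275.8 245.4] [97.9 68.9] 4.0 [[434.6, 1.1], [433.8, 1.1]]
cheese [ 85.8 232.4] [30.8 63.9] 11.3 [[451.2, 394.3], [450.3, 391.9]]
cheese [315.  151.5] [23. 22.] 90.0 [[639.3, -77.6], [637.3, -77.2]]
cheese [374. 152.] [30. 30.] 90.0 [[641.7, -204.3], [639.7, -203.1]]
cheese [240.  147.5] [23. 22.] 90.0 [[643.8, 83.5], [641.7, 83.0]]
cheese [455.5 150. ] [30. 31.] 90.0 [[651.1, -379.8], [649.0, -377.5]]
cheese [104.9 142.7] [18.4 18.7] 29.7 [[646.4, 374.1], [644.4, 371.8]]
cheese [176.2 138.7] [18.3 19.2] 32.0 [[659.8, 221.6], [657.6, 220.3]]
grid [415. 250.] [ 437.4 -292.     9. ] [227. 141.] long axis deg -86.1
grid [276. 245.] [4.382e+02 3.000e-01 9.000e+00] [146. 210.] long axis deg -92.7
grid [131. 241.] [440.2 306.2   9. ] [140. 271.] long axis deg -96.7
grid [277. 152.] [643.5   4.1   9. ] [139. 260.] long axis deg -91.5
grid [144. 146.] [650.  296.4   9. ] [263. 139.] long axis deg -84.6
grid [444. 118.] [ 743.2 -369.9    9. ] [512. 337.] long axis deg -31.6
cam [3.09077675e+02 9.48029797e-01 1.02102621e+03]
```

View pics/pile.png

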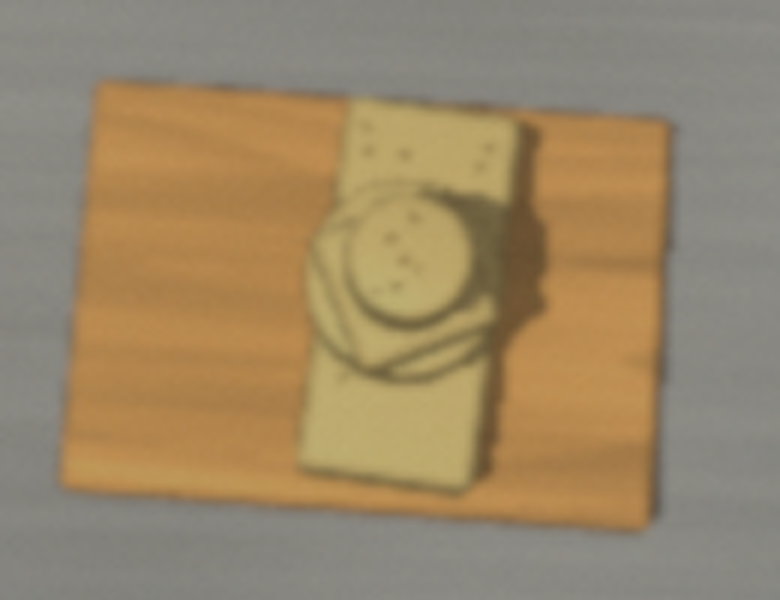

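Crop, enlarged 6×: the drum's top is at (410,258), or (283.3,238) in the full picture. The square's lower corner is at (368,365), with edges running to (318,245) and (495,312). The brick runs from (350,100)–(520,120) down to (300,465)–(465,490). I'll measure these and work out the first move.

```bash
cat >> h.py <<'E'
def ang(v): return np.degrees(np.arctan2(v[1],v[0]))
def go(P,theta=None,s=None):   # shift in tool axes (mm), turn about tool z (rad) to reach world P, tool-x heading theta (deg)
    s=s or manip.sense();R=cv2.Rodrigues(s["ee_rot"])[0]
    th=ang(R[:,0]);d=np.array(P)-s["eef_pos"]
    print("at",s["eef_pos"].round(1),"th",th.round(2),"tilt",(np.degrees(np.arccos(-R[2,2]))).round(2),"t",round(s["time_s"],2))
    print(" shift x,y,z mm",(R.T@d).round(1),"turn z",None if theta is None else round(-np.radians((theta-th+180)%360-180),4))
E
python3 - <<'E'
from h import *
f=lambda x,y:(215+x/6,195+y/6)
P=lambda x,y,z:plane("top",f(x,y),z)[:2]
print("small",P(410,258,140))
a,b,c=P(318,245,104),P(368,362,104),P(495,306,104)
print("sq",a,b,c,ang(b-a),ang(c-b),np.linalg.norm(b-a),np.linalg.norm(c-b),(a+c)/2)
q=[P(*p,54) for p in((350,100),(520,118),(467,490),(300,465))]
print("brick",np.mean(q,0),ang(q[0]-q[3]),ang(q[1]-q[2]),np.linalg.norm(q[0]-q[3]),np.linalg.norm(q[1]-q[0]))
go((440,0,300),180)
E
```

```text
small [434.70665708 -12.41563366]
sq [443.23113872  16.4703402 ] [406.32508226  -0.45279161] [425.19714147 -40.31612028] -155.3663571398541 -64.66623372542476 40.60110089550243 44.10487038642471 [434.21414009 -11.92289004]
brick [435.86413837 -13.82330479] -6.075438721190679 -7.056563640705002 124.32969840151088 58.05002013691691
at [163.8 576.6 196.6] th 164.14 tilt 0.09 t 0.1
 shift x,y,z mm [-423.3 -479.4 -102.6] turn z -0.2768
```

arm_command(plan=[[[1,-0.042,-0.048,-0.01,0,0,0],[1,-0.042,-0.048,-0.01,0,0,0],[1,-0.042,-0.048,-0.01,0,0,0],[1,-0.042,-0.048,-0.01,0,0,0],[1,-0.042,-0.048,-0.01,0,0,0],[1,-0.042,-0.048,-0.01,0,0,0],[1,-0.042,-0.048,-0.01,0,0,0],[1,-0.042,-0.048,-0.01,0,0,0],[1,-0.042,-0.048,-0.01,0,0,0],[1,-0.042,-0.048,-0.01,0,0,0]]])

```text
time_s: 1.35
eef_pos: [428.5, 17.1, 294.5]
ee_rot: [0.434, 3.111, 0.001]
ft_force: [0.5, 0.9, -0.3]
gripper_width: 1.001
finger_force: 0.0
```

Run:
```python
from h import *
s=manip.sense();print(s["qpos"].round(3),s["ee_rot"])
cv2.imwrite("pics/w1.png",imaging.camera("wrist"))
go((434.7,-12.4,220),205)
```

```text
[ 0.04  -0.035 -0.234  1.372  0.     0.317] [4.33618809e-01 3.11122721e+00 5.40558790e-04]
at [431.6  10.5 295.3] th 163.76 tilt 0.35 t 1.4
 shift x,y,z mm [ -9.  -20.8  75.4] turn z -0.7198
```

View pics/w1.png

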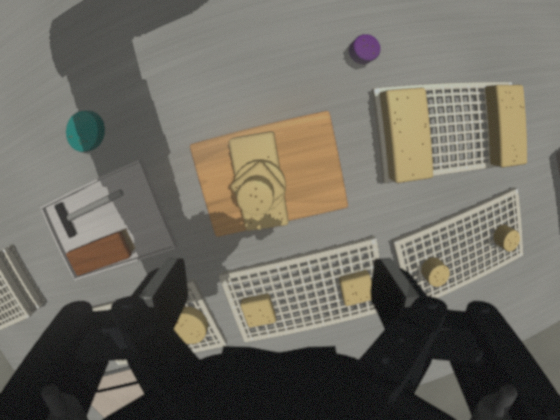

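The wrist view shows the pile with the drum's top at about (254,197), the square below it, and the brick rack upper right. I'll cross-check these against the top view.

Run:
```python
from h import *
s=manip.sense();im=cv2.imread("pics/w1.png");m=cheese(im)
print(wplane(s,(254,197),140))
cs,_=cv2.findContours(m,cv2.RETR_EXTERNAL,cv2.CHAIN_APPROX_NONE)
for c in cs:
    if cv2.contourArea(c)>200:
        r=cv2.minAreaRect(c);print(np.round(r[0]),wplane(s,r[0],32)[:2].round(1),np.round(r[1]))
cv2.imwrite("pics/w1c.png",cv2.resize(im[120:240,190:330],None,fx=5,fy=5,interpolation=cv2.INTER_CUBIC))
```

```text
[437.20546993 -18.84936361 140.        ]
[191. 326.] [ 646.  -209.2] [31. 34.]
[258. 310.] [641.3 -87.1] [29. 31.]
[357. 288.] [646.4  74.7] [29. 32.]
[438. 273.] [666.3 215.8] [20. 28.]
[510. 237.] [651.1 369.4] [25. 16.]
[283. 172.] [438.6  13.1] [102. 113.]
[410. 134.] [433.5 201.1] [92. 41.]
[511. 125.] [456.6 389.9] [81. 29.]
```

View pics/w1c.png

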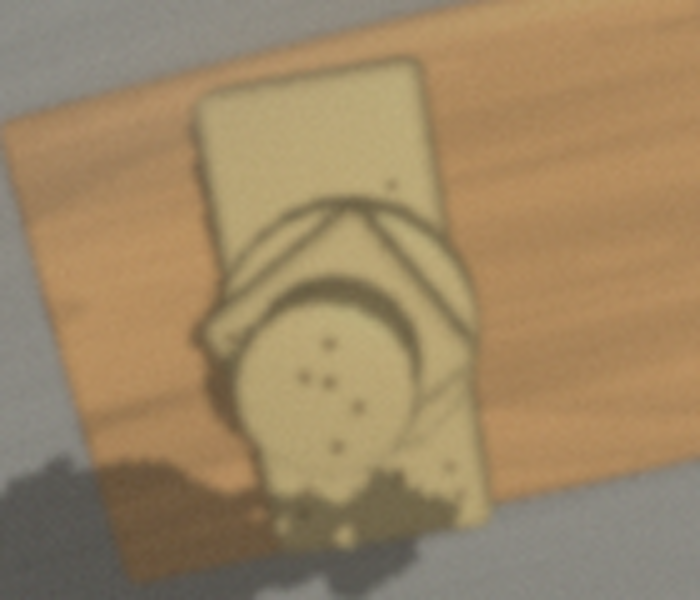

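```bash
python3 -c "
from h import *
go((435,-12.5,108))"
```

```text
at [431.6  10.5 295.3] th 163.76 tilt 0.35 t 1.4
 shift x,y,z mm [ -8.8 -20.3 187.4] turn z None
```

arm_command(plan=[[[1,-0.004,-0.012,0.05,0,0,0],[1,0,0,0.045,0,0,0],[1,0,0,0,0,0,0],[1,0,0,0,0,0,0],[1,0,0,0,0,0,0]]])

```text
time_s: 2.02
eef_pos: [430.2, 6.8, 201.3]
ee_rot: [0.432, 3.108, 0.001]
ft_force: [0.1, 0.4, 0.7]
gripper_width: 0.997
finger_force: 0.0
```

```bash
python3 -c "
from h import *
go((435,-12.5,108))"
```

```text
at [430.2   6.8 201.3] th 164.18 tilt 0.19 t 2.02
 shift x,y,z mm [ -9.6 -17.3  93.3] turn z None
```

arm_command(plan=[[[1,-0.0096,-0.0173,0.03,0,0,0],[1,0,0,0.035,0,0,0],[1,0,0,0.028,0,0,0],[1,0,0,0,0,0,0],[1,0,0,0,0,0,0]]])

```text
time_s: 2.65
eef_pos: [434.6, -12.7, 107.9]
ee_rot: [0.432, 3.109, 0.0]
ft_force: [-0.0, 0.0, 0.7]
gripper_width: 0.997
finger_force: 0.0
```

```bash
python3 -c "
from h import *
go((435,-12.5,108))
cv2.imwrite('pics/w2.png',imaging.camera('wrist'))"
```

```text
at [434.6 -12.7 107.9] th 164.16 tilt 0.13 t 2.65
 shift x,y,z mm [-0.3  0.3 -0.1] turn z None
```

View pics/w2.png

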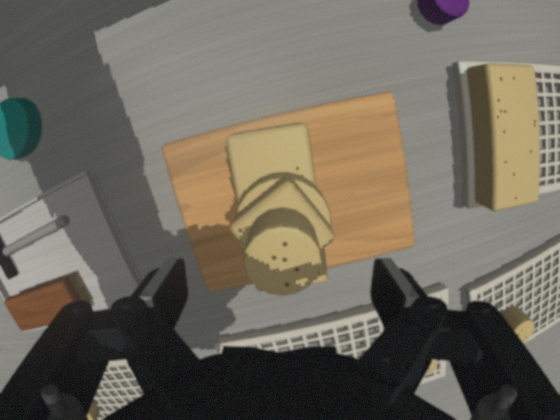

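The drum's top is at (285,258), between the fingers at columns 186 and 372, so the gripper is centred on it. Close.

arm_command(plan=[[[-1,0,0,0,0,0,0],[-1,0,0,0,0,0,0],[-1,0,0,0,0,0,0],[-1,0,0,0,0,0,0],[-1,0,0,0,0,0,0],[-1,0,0,0,0,0,0]]], force=25)

```text
time_s: 3.45
eef_pos: [435.3, -11.2, 108.2]
ee_rot: [0.432, 3.108, 0.007]
ft_force: [-1.4, 5.8, 13.1]
gripper_width: 0.0
finger_force: 6.7
```

```bash
python3 -c "
from h import *
a=imaging.camera('wrist');b=imaging.camera('scene')
cv2.imwrite('pics/c3.png',np.hstack([cv2.resize(a[120:400,130:430],(400,373)),cv2.resize(b[140:300,180:350],(400,373))]))
s=manip.sense();print(s)"
```

```text
{'time_s': 3.55, 'qpos': array([-0.02894374,  0.06221923, -0.56729272,  0.93718828,  0.00380472,
        0.24716224]), 'joint_vel': array([-0.00034827, -0.00083979,  0.0004194 , -0.0004586 , -0.00039662,
        0.00209867]), 'tau': array([-2.26645455e+00, -2.94093919e+01,  2.64382768e+01, -5.69343846e-01,
       -1.78907186e+00,  1.54316382e-03]), 'eef_pos': array([435.29221671, -11.2139644 , 108.16738073]), 'ee_rot': array([0.43181354, 3.10807506, 0.00663379]), 'ft_force': array([-0.72596962,  5.70538582, 13.18759847]), 'wrist_torque': array([ 1.26845312,  0.19397057, -0.00895585]), 'finger_force': 6.656812657530935, 'gripper_width': -0.00013789831218945795}
```

View pics/c3.png

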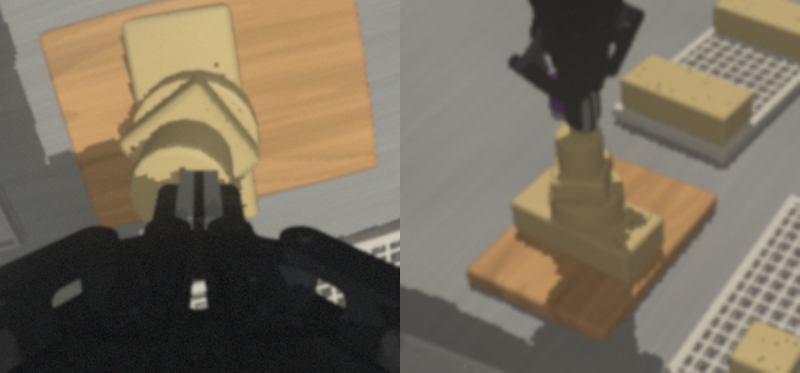

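The wrist crop shows the fingers shut over the drum instead of gripping it. In the scene crop the drum still stands upright. I'll measure where the drum and the fingertips are in the scene view.

```bash
python3 -c "
from h import *
for P in [(435,-12.5,140),(435,-12.5,104),(435.3,-11.2,108)]: print(P,np.round(proj('scene',P),1))
print('cam',ray('scene',(0,0))[0])
a=cv2.imread('pics/scene0.png');b=imaging.camera('scene');w=imaging.camera('wrist')
f=lambda i:cv2.resize(i[160:260,215:295],(400,500),interpolation=cv2.INTER_CUBIC)
cv2.imwrite('pics/c4.png',np.hstack([f(a),f(b)]))"
```

```text
(435, -12.5, 140) [256.5 195.8]
(435, -12.5, 104) [257.2 210.1]
(435.3, -11.2, 108) [257.6 208.3]
cam [ 806.37315842 -598.55964143  660.593166  ]
```

View pics/c4.png

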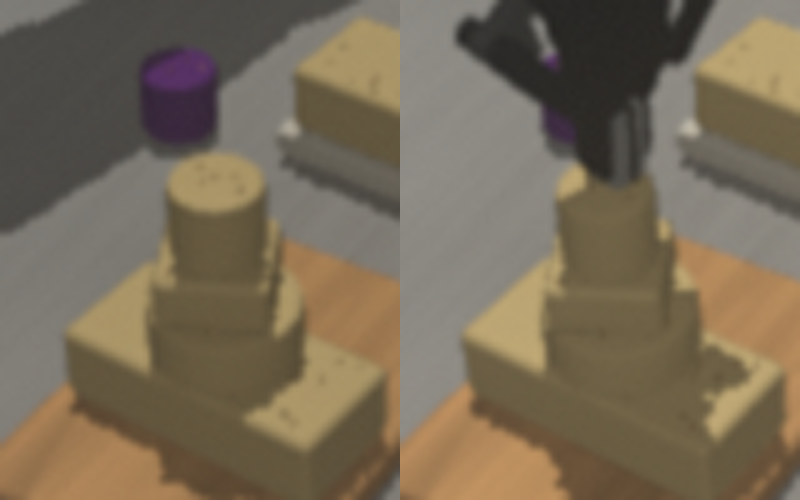

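The drum is still upright, with the shut tips resting on its top at pixel (259,196), which corresponds to z≈140 while the reported TCP is 108. So the physical tips sit about 30 mm behind the reported TCP. I'll raise, open and look again.

arm_command(plan=[[[-1,0,0,-0.02,0,0,0],[-1,0,0,-0.03,0,0,0],[1,0,0,-0.03,0,0,0],[1,0,0,0,0,0,0],[1,0,0,0,0,0,0],[1,0,0,0,0,0,0]]])

```text
time_s: 4.4
eef_pos: [432.3, -12.8, 185.1]
ee_rot: [-0.433, -3.11, 0.0]
ft_force: [-0.4, 0.2, -0.8]
gripper_width: 0.846
finger_force: 0.0
```

```bash
python3 -c "
from h import *
s=manip.sense();print(s['ft_force'],s['gripper_width'],s['qpos'])
w=imaging.camera('wrist');b=imaging.camera('scene');t=imaging.camera('top')
cv2.imwrite('pics/w5.png',w);cv2.imwrite('pics/s5.png',b);cv2.imwrite('pics/t5.png',t)
cv2.imwrite('pics/c5.png',np.hstack([cv2.resize(w[130:310,190:370],(500,500),interpolation=cv2.INTER_CUBIC),cv2.resize(b[180:260,220:268],(300,500),interpolation=cv2.INTER_CUBIC)]))
go((435,-12.5,84))"
```

```text
[-0.42021911  0.20730596 -0.81844993] 0.8461271259053742 [-2.96744918e-02  6.22782814e-03 -4.40964538e-01  1.12552595e+00
  1.86271208e-05  2.47143651e-01]
at [432.6 -12.8 185.5] th 164.14 tilt 0.08 t 4.55
 shift x,y,z mm [ -2.4   1.  101.5] turn z None
```

View pics/c5.png

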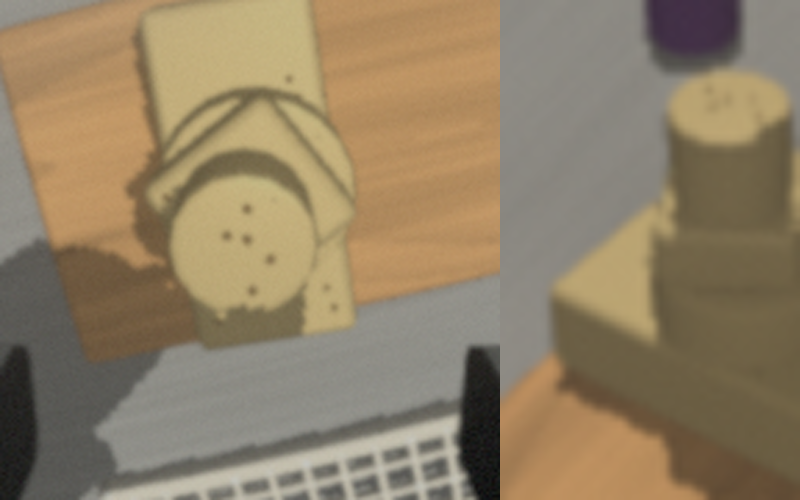

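The drum is upright. Its top is centred at (277.5,217) in the wrist view and (256.8,197) in the scene view. I'll compute its position from each.

```bash
python3 -c "
from h import *
s=manip.sense()
print(wplane(s,(277.5,217.1),140),plane('scene',(256.8,197.1),140))
o,d=wray(s,(277.5,217.1));print('size dist', 40/53*325, 'expected',(140-o[2])/d[2])
print(plane('scene',(215+216/5,160+184/5),140),'scene at start')"
```

```text
[432.72888784 -13.49753347 140.        ] [437.66717797 -16.00071444 140.        ]
size dist 245.28301886792454 expected 232.56894467758505
[439.58114404 -13.88894258 140.        ] scene at start
```

arm_command(plan=[[[1,-0.001,-0.0015,0.04,0,0,0],[1,0,0,0.04,0,0,0],[1,0,0,0.021,0,0,0],[1,0,0,0,0,0,0],[1,0,0,0,0,0,0]]])

```text
time_s: 5.18
eef_pos: [434.3, -14.6, 85.9]
ee_rot: [0.433, 3.111, 0.0]
ft_force: [0.1, -0.5, -0.9]
gripper_width: 1.003
finger_force: 0.0
```

arm_command(plan=[[[-1,0,0,0,0,0,0],[-1,0,0,0,0,0,0],[-1,0,0,0,0,0,0],[-1,0,0,0,0,0,0],[-1,0,0,0,0,0,0],[-1,0,0,0,0,0,0]]], force=25)

```text
time_s: 5.92
eef_pos: [434.2, -14.6, 86.0]
ee_rot: [0.433, 3.11, 0.0]
ft_force: [-0.9, -0.3, 5.0]
gripper_width: 0.462
finger_force: 24.7
```

```bash
python3 -c "
from h import *
b=imaging.camera('scene');w=imaging.camera('wrist')
cv2.imwrite('pics/c6.png',np.hstack([cv2.resize(w[130:310,190:370],(500,500),interpolation=cv2.INTER_CUBIC),cv2.resize(b[180:260,220:268],(300,500),interpolation=cv2.INTER_CUBIC)]))"
```

```text
(no output)
```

View pics/c6.png

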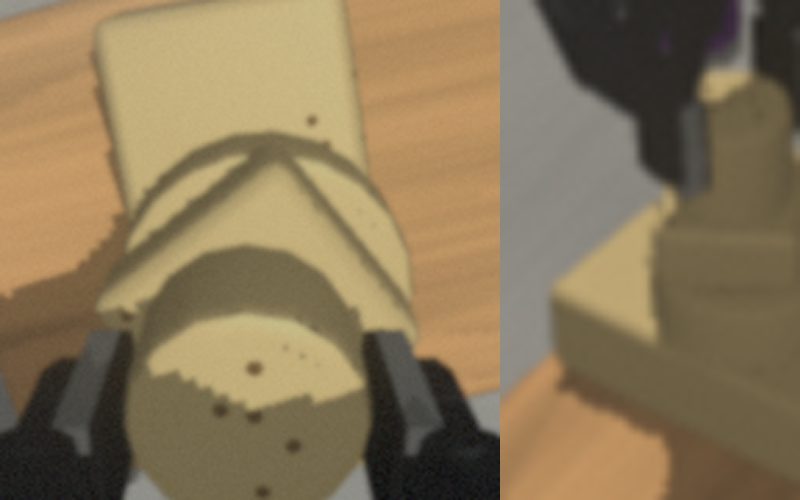

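The drum is held: width 0.462 is about 39 mm, and the tips are just above the square. Lift.

arm_command(plan=[[[-1,0,0,-0.01,0,0,0],[-1,0,0,-0.03,0,0,0],[-1,0,0,-0.04,0,0,0],[-1,0,0,-0.04,0,0,0],[-1,0,0,0,0,0,0]]])

```text
time_s: 6.65
eef_pos: [436.2, -14.7, 208.8]
ee_rot: [0.433, 3.105, 0.001]
ft_force: [0.0, -0.1, -1.0]
gripper_width: 0.455
finger_force: 25.3
```

```bash
python3 -c "
from h import *
go((651.5,297.5,206),95)"
```

```text
at [436.2 -14.7 208.8] th 164.14 tilt 0.36 t 6.65
 shift x,y,z mm [-121.8  359.1    4.1] turn z 1.2067
```

arm_command(plan=[[[-1,-0.0122,0.0359,0,0,0,0],[-1,-0.0122,0.0359,0,0,0,0],[-1,-0.0122,0.0359,0,0,0,0],[-1,-0.0122,0.0359,0,0,0,0],[-1,-0.0122,0.0359,0,0,0,0],[-1,-0.0122,0.0359,0,0,0,0],[-1,-0.0122,0.0359,0,0,0,0],[-1,-0.0122,0.0359,0,0,0,0],[-1,-0.0122,0.0359,0,0,0,0],[-1,-0.0122,0.0359,0,0,0,0]]])

```text
time_s: 7.9
eef_pos: [649.3, 298.2, 204.0]
ee_rot: [-0.433, -3.11, 0.002]
ft_force: [0.3, -1.2, 0.2]
gripper_width: 0.456
finger_force: 25.4
```

arm_command(plan=[[[-1,0,0,0,0,0,0.15],[-1,0,0,0,0,0,0.15],[-1,0,0,0,0,0,0.15],[-1,0,0,0,0,0,0.15],[-1,0,0,0,0,0,0.15],[-1,0,0,0,0,0,0.15],[-1,0,0,0,0,0,0.15],[-1,0,0,0,0,0,0.15],[-1,0,0,0,0,0,0],[-1,0,0,0,0,0,0]]])

```text
time_s: 9.15
eef_pos: [648.9, 297.3, 204.6]
ee_rot: [-2.112, -2.326, 0.001]
ft_force: [0.1, -0.4, 0.2]
gripper_width: 0.455
finger_force: 25.4
```

```bash
python3 -c "
from h import *
s=manip.sense();go((651.5,297.5,30),95)
w=imaging.camera('wrist');cv2.imwrite('pics/w7.png',w)
cv2.imwrite('pics/t7.png',imaging.camera('top'))
for c in cv2.findContours(cheese(w),0,1)[0]:
    if cv2.contourArea(c)>150: r=cv2.minAreaRect(c);print(np.round(r[0]),np.round(r[1]),wplane(s,r[0],36)[:2].round(1))"
```

```text
at [648.9 297.3 204.6] th 95.52 tilt 0.06 t 9.15
 shift x,y,z mm [  0.    2.8 174.6] turn z 0.0091
[150. 384.] [10. 30.] [474.5 -42.8]
[258. 337.] [35. 22.] [641.3  89.5]
[279. 268.] [97. 86.] [658.8 195. ]
[ 97. 241.] [95. 51.] [423.2 202.7]
[279. 123.] [25. 35.] [642.3 361.6]
[109.  92.] [96. 54.] [445.7 387.5]
```

View pics/w7.png

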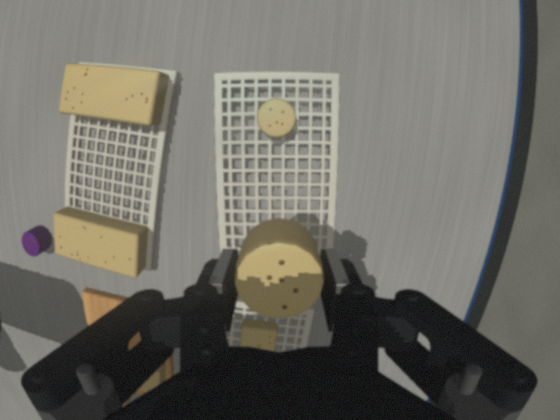

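The wrist view shows the drum held at (279,277) and its rack underneath. The far neighbour is at (276,118), and the rack's far corners are at (215,74) and (338,74). I'll cross-check these with the top view.

```bash
python3 -c "
from h import *
s=manip.sense()
print('wrist',[wplane(s,p,z)[:2].round(1).tolist() for p,z in (((276,118),54),((215,74),18),((338,74),18),((259,326),42))])
im=cv2.imread('pics/top0.png')
for p,z in (((87,121),18),((88,180),18),((203,114),18),((206,174),18)): print('top',p,plane('top',p,z)[:2].round(1))
m=cheese(im)
for box in ((85,125,125,165),(158,120,198,165),(225,130,260,165),(300,135,335,170)):
    x0,y0,x1,y1=box;c=max(cv2.findContours(m[y0:y1,x0:x1],0,1,offset=(x0,y0))[0],key=cv2.contourArea);(c0,r)=cv2.minEnclosingCircle(c);print(np.round(c0,1),round(r,1),plane('top',c0,36)[:2].round(1),plane('scene',(0,0),0)[0]*0)
a=[plane('scene',p,54)[:2].round(1).tolist() for p in ((407,168),(394.5,202))];print('scene drum tops',a)
"
```

```text
wrist [[639.7, 366.3], [567.2, 410.9], [702.9, 423.5], [641.3, 112.4]]
top (87, 121) [699.4 422.6]
top (88, 180) [565.9 406.4]
top (203, 114) [722.9 169.3]
top (206, 174) [586.2 155. ]
[105.5 144. ] 10.6 [641.6 370.2] -0.0
[176.7 139.7] 10.8 [655.4 219.1] -0.0
[240.  147.5] 14.6 [641.7  83. ] -0.0
[314.5 151. ] 14.6 [638.3 -76.2] -0.0
scene drum tops [[643.1, 356.2], [657.0, 208.8]]
```

arm_command(plan=[[[-1,-0.006,-0.003,0.04,0,0,0],[-1,0,0,0.05,0,0,0],[-1,0,0,0.05,0,0,0],[-1,0,0,0.04,0,0,0],[-1,0,0,0.018,0,0,0],[-1,0,0,0,0,0,0],[-1,0,0,0,0,0,0]]])

```text
time_s: 10.12
eef_pos: [648.3, 291.9, 9.4]
ee_rot: [2.113, 2.323, 0.004]
ft_force: [0.7, 0.9, -0.0]
gripper_width: 0.454
finger_force: 25.4
```

arm_command(plan=[[[-1,0,0,0.002,0,0,0],[-1,0,0,0.002,0,0,0],[-1,0,0,0,0,0,0]]])

```text
time_s: 10.5
eef_pos: [646.8, 291.2, 3.5]
ee_rot: [2.115, 2.323, 0.0]
ft_force: [0.4, -0.8, -0.8]
gripper_width: 0.453
finger_force: 25.4
```

arm_command(plan=[[[-1,0,0,0.002,0,0,0],[-1,0,0,0,0,0,0],[-1,0,0,0,0,0,0]]])

```text
time_s: 10.88
eef_pos: [646.7, 291.1, 1.1]
ee_rot: [-2.115, -2.323, 0.0]
ft_force: [0.6, -0.2, -0.9]
gripper_width: 0.451
finger_force: 25.4
```

arm_command(plan=[[[-1,0,0,0.0015,0,0,0],[-1,0,0,0,0,0,0],[-1,0,0,0,0,0,0]]])

```text
time_s: 11.25
eef_pos: [647.0, 291.3, 0.1]
ee_rot: [2.114, 2.323, 0.001]
ft_force: [-0.7, -1.0, 3.5]
gripper_width: 0.458
finger_force: 25.7
```

Contact at TCP z≈0, as predicted. Open and rise.

arm_command(plan=[[[0.6,0,0,0,0,0,0],[0.6,0,0,0,0,0,0],[0.6,0,0,0,0,0,0],[1,0,0,-0.02,0,0,0],[1,0,0,-0.05,0,0,0],[1,0,0,-0.06,0,0,0],[1,0,0,-0.06,0,0,0],[1,0,0,-0.03,0,0,0],[1,0,0,0,0,0,0]]])

```text
time_s: 12.38
eef_pos: [648.8, 292.1, 225.2]
ee_rot: [2.112, 2.321, 0.011]
ft_force: [-0.6, 0.1, -0.7]
gripper_width: 1.003
finger_force: 0.0
```

```bash
python3 -c "
from h import *
s=manip.sense();w=imaging.camera('wrist');cv2.imwrite('pics/w8.png',w)
for c in cv2.findContours(cheese(w),0,1)[0]:
    if cv2.contourArea(c)>150: (p,r)=cv2.minEnclosingCircle(c);print(np.round(p),round(r),wplane(s,p,42)[:2].round(1))
go((434,-13,230),205)"
```

```text
[116. 384.] 15 [402.2 -81.7]
[258. 327.] 21 [640.7  91.4]
[275. 241.] 18 [652.5 218.9]
[102. 235.] 49 [426.3 203.2]
[276. 180.] 18 [647.  291.9]
[276. 115.] 16 [640.6 365.1]
[116.  90.] 52 [449.4 387.1]
at [647.7 291.6 222.5] th 95.39 tilt 0.24 t 12.43
 shift x,y,z mm [-283.2 -241.3   -8.8] turn z -1.9131
```

View pics/w8.png

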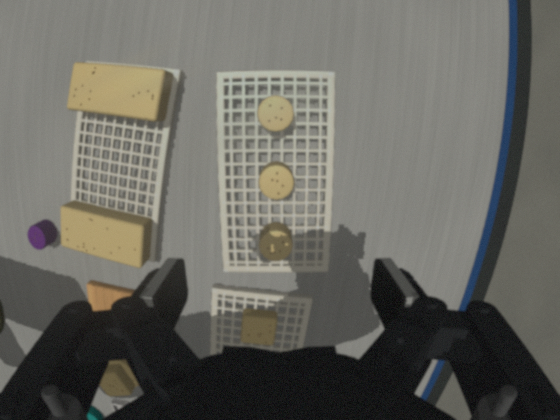

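The drum is centred between its neighbours: (647,292) against a midpoint of (646.5,292). Next the square, gripped with heading 115°.

arm_command(plan=[[[1,-0.0354,-0.0302,-0.001,0,0,0],[1,-0.0354,-0.0302,-0.001,0,0,0],[1,-0.0354,-0.0302,-0.001,0,0,0],[1,-0.0354,-0.0302,-0.001,0,0,0],[1,-0.0354,-0.0302,-0.001,0,0,0],[1,-0.0354,-0.0302,-0.001,0,0,0],[1,-0.0354,-0.0302,-0.001,0,0,0],[1,-0.0354,-0.0302,-0.001,0,0,0]]])

```text
time_s: 13.42
eef_pos: [430.7, -14.5, 226.6]
ee_rot: [-2.113, -2.323, 0.002]
ft_force: [0.6, -1.0, 1.0]
gripper_width: 1.0
finger_force: 0.0
```

arm_command(plan=[[[1,0,0,0,0,0,-0.17],[1,0,0,0,0,0,-0.17],[1,0,0,0,0,0,0],[1,0,0,0,0,0,0],[1,0,0,0,0,0,0]]])

```text
time_s: 14.05
eef_pos: [432.6, -13.3, 227.4]
ee_rot: [-1.692, -2.646, 0.001]
ft_force: [0.3, 0.1, -0.6]
gripper_width: 0.999
finger_force: 0.0
```

```bash
python3 -c "
from h import *
s=manip.sense();w=imaging.camera('wrist');cv2.imwrite('pics/w9.png',w);np.save('s9.npy',s,allow_pickle=True)
cv2.imwrite('pics/c9.png',cv2.resize(w[100:320,170:400],None,fx=2.7,fy=2.7,interpolation=cv2.INTER_CUBIC))
go((434,-13,230),115)"
```

```text
at [432.7 -13.3 227.5] th 114.82 tilt 0.03 t 14.1
 shift x,y,z mm [-0.2  1.3 -2.5] turn z -0.0032
```

View pics/c9.png

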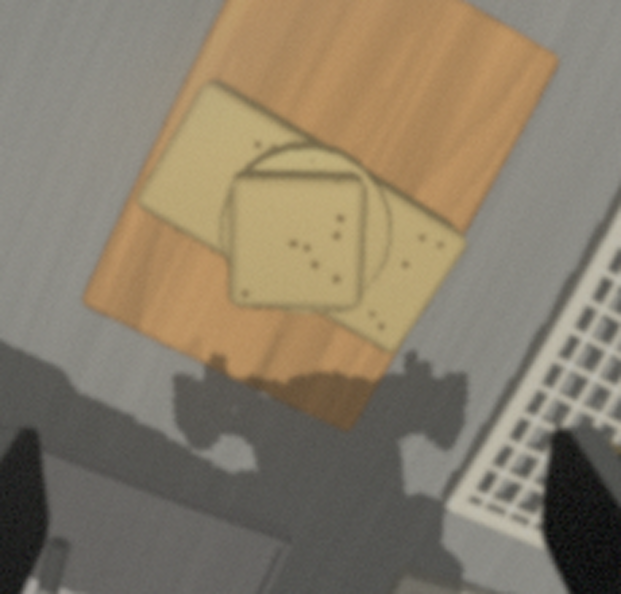

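Square top face: crop corners (235,178), (360,178), (360,305), (233,303), so it lines up with the gripper. The round's outline is centred near (306,229) and the brick near (302,218).

```bash
python3 -c "
from h import *
s=manip.sense()
f=lambda x,y:(170+x/2.7,100+y/2.7)
for n,p,z in (('sq',(297,241),104),('round',(306,229),80),('brick',(302,218),54)): print(n,wplane(s,f(*p),z))
a,b=wplane(s,f(235,178),104),wplane(s,f(360,178),104);print('sq edge',ang(b-a),np.linalg.norm(b-a))
a,b,c=[wplane(s,f(*p),54) for p in ((213,80),(465,238),(390,350))];print('brick',ang(b-a),np.linalg.norm(b-a),np.linalg.norm(b-c))
go(wplane(s,f(297,241),104)*[1,1,0]+[0,0,58])"
```

```text
sq [432.66493753 -10.2986148  104.        ]
round [436.11918862  -9.51958695  80.        ]
brick [435.32873383 -10.86372969  54.        ]
sq edge 24.80069592577667 43.114358766082454
brick -7.201279372523164 121.04499703692612 57.20430165200277
at [432.7 -13.3 227.5] th 114.82 tilt 0.03 t 14.1
 shift x,y,z mm [  2.7   1.3 169.5] turn z None
```

```bash
python3 -c "
from h import *
for c in ((427.4,-38.6),(441,9)):
  for z in (100,110,120): print(c,z,np.round(proj('scene',(*c,z)),1))
"
```

```text
(427.4, -38.6) 100 [247.3 217.9]
(427.4, -38.6) 110 [247. 214.]
(427.4, -38.6) 120 [246.7 210. ]
(441, 9) 100 [265.2 206.7]
(441, 9) 110 [265.1 202.8]
(441, 9) 120 [265.  198.9]
```

arm_command(plan=[[[1,0.0027,0.0013,0.05,0,0,0],[1,0,0,0.05,0,0,0],[1,0,0,0.05,0,0,0],[1,0,0,0.022,0,0,0],[1,0,0,0,0,0,0],[1,0,0,0,0,0,0]]])

```text
time_s: 14.85
eef_pos: [433.8, -10.4, 56.7]
ee_rot: [1.691, 2.646, 0.001]
ft_force: [0.7, 0.3, 0.0]
gripper_width: 1.002
finger_force: 0.0
```

arm_command(plan=[[[-1,0,0,0,0,0,0],[-1,0,0,0,0,0,0],[-1,0,0,0,0,0,0],[-1,0,0,0,0,0,0],[-1,0,0,0,0,0,0]]], force=25)

```text
time_s: 15.48
eef_pos: [433.7, -10.5, 56.7]
ee_rot: [1.69, 2.646, 0.001]
ft_force: [-1.0, 0.4, 7.4]
gripper_width: 0.553
finger_force: 25.6
```

arm_command(plan=[[[-1,0,0,-0.01,0,0,0],[-1,0,0,-0.03,0,0,0],[-1,0,0,-0.05,0,0,0],[-1,0,0,-0.05,0,0,0],[-1,0,0,-0.02,0,0,0],[-1,0,0,0,0,0,0]]])

```text
time_s: 16.23
eef_pos: [434.1, -10.5, 217.6]
ee_rot: [1.689, 2.645, 0.003]
ft_force: [-1.1, 0.6, -0.8]
gripper_width: 0.552
finger_force: 26.5
```

```bash
python3 -c "
from h import *
go((642,3.5,217),88.4)"
```

```text
at [434.1 -10.5 217.6] th 114.87 tilt 0.22 t 16.23
 shift x,y,z mm [-74.7 194.5   1.4] turn z 0.4619
```

arm_command(plan=[[[-1,-0.015,0.039,0,0,0,0],[-1,-0.015,0.039,0,0,0,0],[-1,-0.015,0.039,0,0,0,0],[-1,-0.015,0.039,0,0,0,0],[-1,-0.015,0.039,0,0,0,0],[-1,0,0,0,0,0,0.154],[-1,0,0,0,0,0,0.154],[-1,0,0,0,0,0,0.154],[-1,0,0,0,0,0,0],[-1,0,0,0,0,0,0]]])

```text
time_s: 17.48
eef_pos: [640.7, 3.5, 214.7]
ee_rot: [-2.249, -2.192, 0.002]
ft_force: [-0.3, -0.5, -0.2]
gripper_width: 0.551
finger_force: 26.5
```

```bash
python3 -c "
from h import *
s=manip.sense();go((642,3.5,0),88.4)
w=imaging.camera('wrist');cv2.imwrite('pics/w10.png',w)
for c in cv2.findContours(cheese(w),0,1)[0]:
    if cv2.contourArea(c)>150: r=cv2.minAreaRect(c);print(np.round(r[0],1),np.round(r[1]),wplane(s,r[0],36)[:2].round(1),round(r[2]))"
```

```text
at [640.7   3.5 214.7] th 88.54 tilt 0.09 t 17.48
 shift x,y,z mm [  0.    1.6 214.7] turn z 0.0024
[279.  283.5] [133. 106.] [ 637.4 -125.2] 90
[120.6 182.9] [110. 137.] [449.4   8.6] 5
[278.5 115.5] [41. 27.] [642.1  75.7] 0
[271.9  93.5] [24. 45.] [635.6 100. ] 56
[95.  25.3] [47. 97.] [423.5 207.7] 84
```

View pics/w10.png

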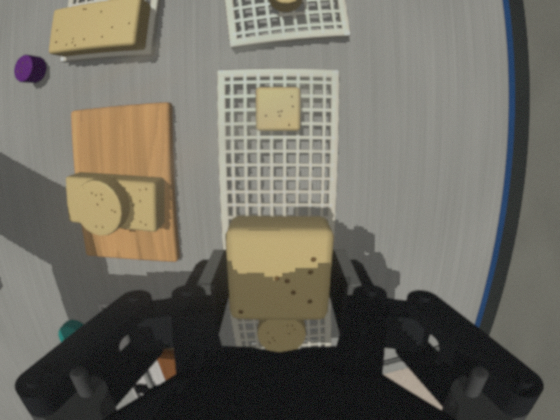

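The square is held at (279,268). The far neighbour's top is at (278,109) and the rack's far corners are at (218,71) and (338,71).

```bash
python3 -c "
from h import *
s=manip.sense()
n=wplane(s,(278,109),42)[:2];a,b=wplane(s,(218,71),18)[:2],wplane(s,(338,71),18)[:2]
y=np.array([-(b-a)[1],(b-a)[0]])/np.linalg.norm(b-a);print(n,a,b,ang(b-a),np.linalg.norm(b-a),n-80*y,(a+b)/2-127.5*y)
t=[plane('top',p,18)[:2].round(1) for p in ((221,121),(218,180),(338,127),(335,185))];print(t,np.mean(t,0))"
```

```text
[642.07598693  82.64294275] [574.93706656 130.91843157] [711.50227291 127.15502199] -1.5785347704252644 136.61705178622682 [639.87221541   2.67330232] [639.70740888   1.58511234]
[array([707.7, 128.8]), array([573.6, 128.6]), array([ 701. , -128.5]), array([ 569.4, -122.2])] [637.925   1.675]
```

arm_command(plan=[[[-1,-0.001,-0.001,0.045,0,0,0],[-1,0,0,0.055,0,0,0],[-1,0,0,0.055,0,0,0],[-1,0,0,0.045,0,0,0],[-1,0,0,0.015,0,0,0],[-1,0,0,0,0,0,0],[-1,0,0,0,0,0,0],[-1,0,0,0,0,0,0]]])

```text
time_s: 18.52
eef_pos: [642.1, 2.5, 2.9]
ee_rot: [2.25, 2.189, 0.004]
ft_force: [-0.5, -0.6, -0.4]
gripper_width: 0.555
finger_force: 26.5
```

arm_command(plan=[[[-1,0,0,0.0015,0,0,0],[-1,0,0,0.0015,0,0,0],[-1,0,0,0,0,0,0],[-1,0,0,0,0,0,0]]])

```text
time_s: 19.02
eef_pos: [640.2, 2.5, -2.4]
ee_rot: [-2.252, -2.19, 0.0]
ft_force: [-0.3, 0.4, -0.5]
gripper_width: 0.555
finger_force: 26.5
```

arm_command(plan=[[[-1,0,0,0.0015,0,0,0],[-1,0,0,0,0,0,0],[-1,0,0,0,0,0,0]]])

```text
time_s: 19.4
eef_pos: [640.2, 2.5, -3.9]
ee_rot: [-2.252, -2.19, 0.0]
ft_force: [-0.6, 0.3, -0.0]
gripper_width: 0.555
finger_force: 26.5
```

arm_command(plan=[[[-1,0,0,0.0015,0,0,0],[-1,0,0,0,0,0,0],[-1,0,0,0,0,0,0]]])

```text
time_s: 19.77
eef_pos: [640.4, 2.5, -5.2]
ee_rot: [2.252, 2.19, 0.0]
ft_force: [0.2, -0.1, 0.7]
gripper_width: 0.556
finger_force: 26.6
```

Just at contact. Release, rise, and move back over the pile.

arm_command(plan=[[[0.6,0,0,0,0,0,0],[0.6,0,0,0,0,0,0],[0.6,0,0,0,0,0,0],[1,0,0,-0.02,0,0,0],[1,0,0,-0.05,0,0,0],[1,0,0,-0.06,0,0,0],[1,0,0,-0.06,0,0,0],[1,0,0,-0.04,0,0,0],[1,0,0,0,0,0,0]]])

```text
time_s: 20.9
eef_pos: [642.7, 2.5, 229.2]
ee_rot: [2.249, 2.186, 0.008]
ft_force: [0.5, -0.1, -0.9]
gripper_width: 1.0
finger_force: 0.0
```

```bash
python3 -c "
from h import *
s=manip.sense();w=imaging.camera('wrist');cv2.imwrite('pics/w11.png',w)
for c in cv2.findContours(cheese(w),0,1)[0]:
    if cv2.contourArea(c)>150: r=cv2.minAreaRect(c);print(np.round(r[0],1),np.round(r[1]),wplane(s,r[0],38)[:2].round(1),round(r[2]))
go((435,-11,230),172.9)"
```

```text
[279.1 326.4] [37. 45.] [ 638.7 -202.3] 79
[275. 241.] [38. 38.] [637.4 -73.9] 90
[276. 178.] [40. 40.] [641.    3.5] 0
[121.2 182.5] [105. 136.] [448.3   6.7] 4
[274. 108.] [40. 40.] [641.2  83.4] 90
[97.6 28.1] [46. 94.] [425.3 206.4] 84
at [641.4   2.5 226.5] th 88.4 tilt 0.2 t 20.95
 shift x,y,z mm [ -19.3 -205.9   -4.2] turn z -1.4748
```

The square sits at (641,3.5), against a neighbour midpoint of (639,4.8). I'll keep the heading (fingers along the brick's length) for the round.

arm_command(plan=[[[1,-0.004,-0.041,0,0,0,0],[1,-0.004,-0.041,0,0,0,0],[1,-0.004,-0.041,0,0,0,0],[1,-0.004,-0.041,0,0,0,0],[1,-0.004,-0.041,0,0,0,0],[1,0,0,0,0,0,0],[1,0,0,0,0,0,0]]])

```text
time_s: 21.82
eef_pos: [434.9, -11.7, 224.0]
ee_rot: [-2.252, -2.19, 0.001]
ft_force: [-0.1, 0.2, -0.2]
gripper_width: 0.997
finger_force: 0.0
```

```bash
python3 -c "
from h import *
s=manip.sense();w=imaging.camera('wrist');cv2.imwrite('pics/w12.png',w)
cv2.imwrite('pics/c12.png',cv2.resize(w[100:320,170:400],None,fx=2.7,fy=2.7,interpolation=cv2.INTER_CUBIC))
go((435,-11,230))"
```

```text
at [435.3 -11.7 224.1] th 88.4 tilt 0.02 t 21.88
 shift x,y,z mm [ 0.7 -0.4 -5.9] turn z None
```

View pics/c12.png

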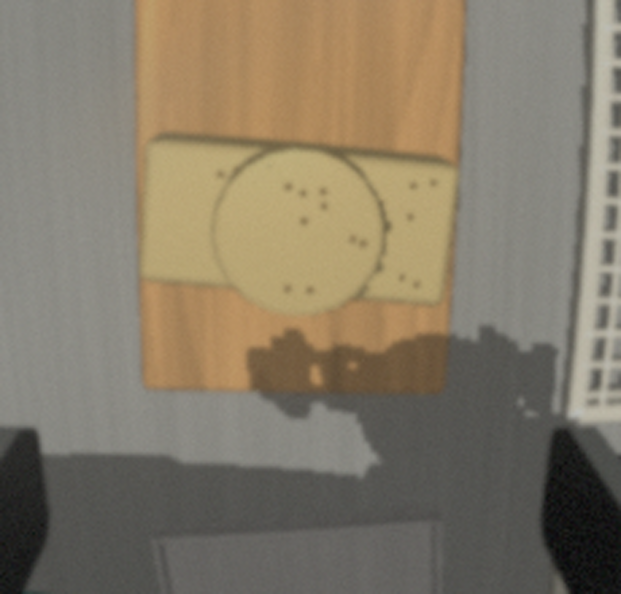

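The round's top is centred at crop (299,230) with radius 86. The brick's corners are (150,140), (455,163), (440,303), (142,280).

```bash
python3 -c "
from h import *
s=manip.sense();f=lambda x,y:(170+x/2.7,100+y/2.7)
r=wplane(s,f(299,230),80);print(r,np.linalg.norm(wplane(s,f(385,230),80)-wplane(s,f(213,230),80)))
print('brick',wplane(s,f(297,221),54))
go(r*[1,1,0]+[0,0,24])"
```

```text
[437.34611021  -9.35994227  80.        ] 64.30602354165964
brick [436.65045637 -11.12593757  54.        ]
at [435.3 -11.7 224.1] th 88.4 tilt 0.02 t 21.88
 shift x,y,z mm [  2.4   2.  200.1] turn z None
```

arm_command(plan=[[[1,0.0024,0.002,0.04,0,0,0],[1,0,0,0.05,0,0,0],[1,0,0,0.05,0,0,0],[1,0,0,0.04,0,0,0],[1,0,0,0.016,0,0,0],[1,0,0,0,0,0,0],[1,0,0,0,0,0,0]]])

```text
time_s: 22.75
eef_pos: [437.9, -9.4, 29.1]
ee_rot: [2.252, 2.19, 0.001]
ft_force: [1.4, 1.1, -0.2]
gripper_width: 0.996
finger_force: 0.0
```

arm_command(plan=[[[-1,0,0,0,0,0,0],[-1,0,0,0,0,0,0],[-1,0,0,0,0,0,0],[-1,0,0,0,0,0,0],[-1,0,0,0,0,0,0]]], force=30)

```text
time_s: 23.38
eef_pos: [438.0, -9.4, 30.2]
ee_rot: [2.251, 2.189, 0.003]
ft_force: [-1.5, 0.5, 6.3]
gripper_width: 0.751
finger_force: 31.1
```

arm_command(plan=[[[-1,0,0,-0.005,0,0,0],[-1,0,0,-0.01,0,0,0],[-1,0,0,-0.01,0,0,0],[-1,0,0,0,0,0,0]]])

```text
time_s: 23.88
eef_pos: [438.0, -9.4, 54.8]
ee_rot: [2.251, 2.189, 0.002]
ft_force: [1.3, 0.6, -0.7]
gripper_width: 0.747
finger_force: 33.3
```

```bash
python3 -c "
from h import *
b=imaging.camera('scene');w=imaging.camera('wrist')
cv2.imwrite('pics/c13.png',np.hstack([cv2.resize(w[130:350,170:390],(450,450),interpolation=cv2.INTER_CUBIC),cv2.resize(b[180:270,215:285],(350,450),interpolation=cv2.INTER_CUBIC)]))
go((642,-289,200),88)"
```

```text
at [437.   -9.4  53.9] th 88.4 tilt 0.03 t 23.98
 shift x,y,z mm [-273.8  212.8 -146. ] turn z 0.0069
```

View pics/c13.png

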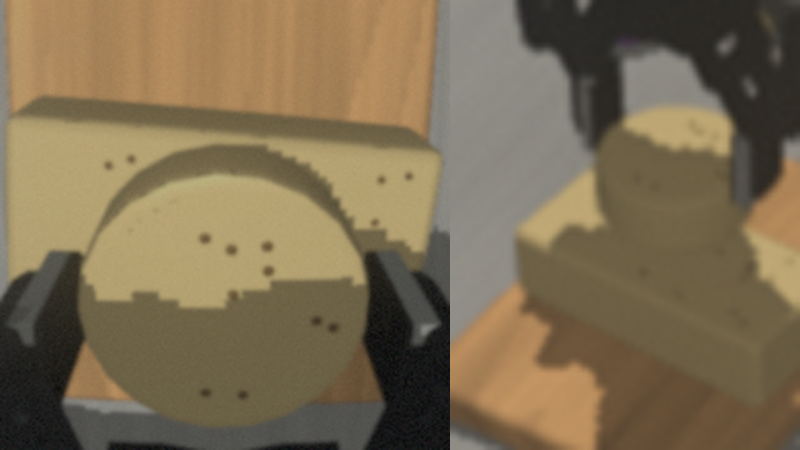

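The round is lifted clear. Carry it high over the tray to its rack.

arm_command(plan=[[[-1,0,0,-0.04,0,0,0],[-1,0,0,-0.05,0,0,0],[-1,0,0,-0.05,0,0,0],[-1,0,0,-0.01,0,0,0],[-1,0,0,0,0,0,0]]])

```text
time_s: 24.6
eef_pos: [437.1, -9.4, 203.5]
ee_rot: [2.252, 2.19, 0.001]
ft_force: [0.4, -0.8, -1.2]
gripper_width: 0.752
finger_force: 34.1
```

arm_command(plan=[[[-1,-0.0342,0.0266,0,0,0,0],[-1,-0.0342,0.0266,0,0,0,0],[-1,-0.0342,0.0266,0,0,0,0],[-1,-0.0342,0.0266,0,0,0,0],[-1,-0.0342,0.0266,0,0,0,0],[-1,-0.0342,0.0266,0,0,0,0],[-1,-0.0342,0.0266,0,0,0,0],[-1,-0.0342,0.0266,0,0,0,0],[-1,0,0,0,0,0,0],[-1,0,0,0,0,0,0]]])

```text
time_s: 25.85
eef_pos: [640.6, -288.1, 201.1]
ee_rot: [-2.25, -2.187, 0.002]
ft_force: [-0.4, 0.1, 0.3]
gripper_width: 0.748
finger_force: 34.1
```

```bash
python3 -c "
from h import *
s=manip.sense();go((642,-289,0))
w=imaging.camera('wrist');cv2.imwrite('pics/w14.png',w)
for c in cv2.findContours(cheese(w),0,1)[0]:
    if cv2.contourArea(c)>300: r=cv2.minAreaRect(c);p,q=cv2.minEnclosingCircle(c);print(np.round(p,1),round(q),wplane(s,p,38)[:2].round(1))
g=cv2.morphologyEx(cv2.inRange(cv2.cvtColor(w,cv2.COLOR_BGR2HSV),(0,0,150),(180,70,255)),3,np.ones((7,7)))
for c in cv2.findContours(g,0,1)[0]:
    if cv2.contourArea(c)>1500: print('white',cv2.boundingRect(c),cv2.approxPolyDP(cv2.convexHull(c),8,True).reshape(-1,2).tolist())
for p in ((353,127),(352,186),(471,124),(473,184)): print(plane('top',p,18)[:2].round(1))
print(s['finger_force'],s['gripper_width'])"
```

```text
at [ 640.6 -288.1  201.1] th 88.39 tilt 0.24 t 25.85
 shift x,y,z mm [ -1.3   2.2 201.1] turn z None
[278.7 272.1] 71 [ 637.  -392.3]
[274.6 103.1] 31 [ 638.2 -202.5]
[270.5   3. ] 23 [637.1 -92.6]
white (356, 179, 141, 144) [[496, 180], [487, 322], [413, 300], [369, 258], [356, 209]]
white (123, 82, 47, 104) [[150, 82], [168, 185], [123, 152], [137, 93]]
white (208, 0, 138, 222) [[334, 0], [344, 219], [229, 211], [209, 136], [209, 0]]
[ 701.9 -161.5]
[ 568.2 -158.6]
[ 716.2 -421.5]
[ 579.8 -418.3]
34.127153009176254 0.7479579701678564
```

arm_command(plan=[[[-1,-0.0019,0.0014,0.045,0,0,0],[-1,0,0,0.055,0,0,0],[-1,0,0,0.055,0,0,0],[-1,0,0,0.035,0,0,0],[-1,0,0,0.012,0,0,0],[-1,0,0,0,0,0,0],[-1,0,0,0,0,0,0],[-1,0,0,0,0,0,0],[-1,0,0,0,0,0,0]]])

```text
time_s: 27.02
eef_pos: [644.0, -291.1, 2.9]
ee_rot: [2.251, 2.189, 0.001]
ft_force: [-0.2, 0.2, -1.4]
gripper_width: 0.747
finger_force: 34.1
```

arm_command(plan=[[[-1,0,0,0.002,0,0,0],[-1,0,0,0,0,0,0],[-1,0,0,0,0,0,0],[-1,0,0,0,0,0,0]]])

```text
time_s: 27.52
eef_pos: [643.3, -290.8, -0.3]
ee_rot: [-2.252, -2.19, 0.0]
ft_force: [-0.2, 0.6, -0.2]
gripper_width: 0.747
finger_force: 34.1
```

Lower in small steps until contact.

arm_command(plan=[[[-1,0,0,0.002,0,0,0],[-1,0,0,0.001,0,0,0],[-1,0,0,0,0,0,0],[-1,0,0,0,0,0,0]]])

```text
time_s: 28.02
eef_pos: [643.3, -290.8, -3.3]
ee_rot: [-2.252, -2.19, -0.0]
ft_force: [0.8, -0.3, 0.3]
gripper_width: 0.748
finger_force: 34.1
```

arm_command(plan=[[[-1,0,0,0.0015,0,0,0],[-1,0,0,0,0,0,0],[-1,0,0,0,0,0,0]]])

```text
time_s: 28.4
eef_pos: [643.2, -290.8, -4.8]
ee_rot: [-2.252, -2.19, 0.0]
ft_force: [-1.2, -0.1, -0.8]
gripper_width: 0.749
finger_force: 34.1
```

arm_command(plan=[[[-1,0,0,0.0015,0,0,0],[-1,0,0,0,0,0,0],[-1,0,0,0,0,0,0]]])

```text
time_s: 28.78
eef_pos: [643.5, -290.9, -5.7]
ee_rot: [2.252, 2.19, 0.0]
ft_force: [-1.8, 1.1, 4.7]
gripper_width: 0.747
finger_force: 34.7
```

Contact. Release, rise.

arm_command(plan=[[[0.9,0,0,0,0,0,0],[0.9,0,0,0,0,0,0],[0.9,0,0,0,0,0,0],[1,0,0,-0.02,0,0,0],[1,0,0,-0.05,0,0,0],[1,0,0,-0.06,0,0,0],[1,0,0,-0.06,0,0,0],[1,0,0,-0.04,0,0,0],[1,0,0,0,0,0,0]]])

```text
time_s: 29.9
eef_pos: [645.7, -291.9, 230.3]
ee_rot: [2.246, 2.184, 0.005]
ft_force: [0.8, 0.0, -0.0]
gripper_width: 1.0
finger_force: 0.0
```

```bash
python3 -c "
from h import *
s=manip.sense();w=imaging.camera('wrist');cv2.imwrite('pics/w15.png',w)
for c in cv2.findContours(cheese(w),0,1)[0]:
    if cv2.contourArea(c)>300: p,q=cv2.minEnclosingCircle(c);print(np.round(p,1),round(q),wplane(s,p,38)[:2].round(1))
go((436.5,-11.5,225),172.9)"
```

```text
[281.1 245.1] 26 [ 647.9 -375.3]
[275.3 178.2] 28 [ 643.4 -292.1]
[268.3  99.5] 29 [ 638.4 -201.8]
[264.5   6.5] 21 [637.1 -91.4]
at [ 644.5 -291.3  227.3] th 88.4 tilt 0.3 t 29.95
 shift x,y,z mm [ 273.9 -215.8    0.7] turn z -1.4749
```

The round is placed at (643.4,-292.1). Now the brick.

arm_command(plan=[[[1,0.0342,-0.027,0,0,0,0],[1,0.0342,-0.027,0,0,0,0],[1,0.0342,-0.027,0,0,0,0],[1,0.0342,-0.027,0,0,0,0],[1,0.0342,-0.027,0,0,0,0],[1,0.0342,-0.027,0,0,0,0],[1,0.0342,-0.027,0,0,0,0],[1,0.0342,-0.027,0,0,0,0]]])

```text
time_s: 30.95
eef_pos: [433.0, -10.2, 222.7]
ee_rot: [-2.252, -2.189, 0.002]
ft_force: [-0.2, 0.4, 0.2]
gripper_width: 1.001
finger_force: 0.0
```

arm_command(plan=[[[1,0,0,0,0,0,-0.164],[1,0,0,0,0,0,-0.164],[1,0,0,0,0,0,-0.164],[1,0,0,0,0,0,-0.164],[1,0,0,0,0,0,-0.164],[1,0,0,0,0,0,-0.164],[1,0,0,0,0,0,-0.164],[1,0,0,0,0,0,-0.164],[1,0,0,0,0,0,-0.164],[1,0,0,0,0,0,0]]])

```text
time_s: 32.2
eef_pos: [434.1, -11.2, 222.9]
ee_rot: [-0.195, -3.134, 0.0]
ft_force: [-0.3, -0.1, -1.1]
gripper_width: 0.998
finger_force: 0.0
```

arm_command(plan=[[[1,0,0,0,0,0,0],[1,0,0,0,0,0,0]]])

```text
time_s: 32.45
eef_pos: [434.8, -11.2, 223.5]
ee_rot: [-0.195, -3.135, -0.0]
ft_force: [0.3, 0.0, -0.2]
gripper_width: 0.999
finger_force: 0.0
```

```bash
python3 -c "
from h import *
s=manip.sense();w=imaging.camera('wrist');cv2.imwrite('pics/w16.png',w)
go((436.5,-11.5,0),172.9)
for c in cv2.findContours(cheese(w),0,1)[0]:
    if cv2.contourArea(c)>300: r=cv2.minAreaRect(c);b=[wplane(s,p,50)[:2] for p in cv2.boxPoints(r)];print(np.round(r[0],1),np.round(r[1]),wplane(s,r[0],50)[:2].round(1),[ang(b[1]-b[0]).round(1),ang(b[2]-b[1]).round(1)])"
```

```text
at [434.9 -11.2 223.6] th 172.9 tilt 0.01 t 32.5
 shift x,y,z mm [-1.600e+00 -1.000e-01  2.236e+02] turn z -0.0
[249.5 327.9] [33. 36.] [623.2 -73.7] [np.float64(89.8), np.float64(-4.6)]
[306.9 324.2] [33. 35.] [626.3   2.1] [np.float64(87.5), np.float64(0.5)]
[363.9 316.8] [33. 34.] [627.3  78.3] [np.float64(87.9), np.float64(7.4)]
[493.2 294.3] [26. 20.] [636.7 285.2] [np.float64(141.7), np.float64(51.7)]
[548.  161.5] [87. 22.] [444.2 369.6] [np.float64(90.5), np.float64(4.1)]
[305.5 175.2] [121. 130.] [431.3  18.8] [np.float64(86.1), np.float64(-1.3)]
[455.2 154.9] [ 43. 105.] [425.5 202.2] [np.float64(173.4), np.float64(86.3)]
```

arm_command(plan=[[[1,-0.001,0,0.045,0,0,0],[1,0,0,0.055,0,0,0],[1,0,0,0.055,0,0,0],[1,0,0,0.055,0,0,0],[1,0,0,0.018,0,0,0],[1,0,0,0,0,0,0],[1,0,0,0,0,0,0],[1,0,0,0,0,0,0]]])

```text
time_s: 33.5
eef_pos: [437.5, -11.4, -3.0]
ee_rot: [0.193, 3.133, 0.0]
ft_force: [0.0, -0.1, -0.5]
gripper_width: 1.005
finger_force: 0.0
```

arm_command(plan=[[[-1,0,0,0,0,0,0],[-1,0,0,0,0,0,0],[-1,0,0,0,0,0,0],[-1,0,0,0,0,0,0],[-1,0,0,0,0,0,0]]], force=60)

```text
time_s: 34.12
eef_pos: [436.7, -11.6, -3.3]
ee_rot: [0.193, 3.134, -0.001]
ft_force: [-1.9, -1.0, 9.5]
gripper_width: 0.685
finger_force: 64.5
```

arm_command(plan=[[[-1,0,0,-0.005,0,0,0],[-1,0,0,-0.015,0,0,0],[-1,0,0,-0.03,0,0,0],[-1,0,0,-0.05,0,0,0],[-1,0,0,-0.05,0,0,0],[-1,0,0,-0.02,0,0,0],[-1,0,0,0,0,0,0]]])

```text
time_s: 35.0
eef_pos: [437.0, -11.4, 167.0]
ee_rot: [0.193, 3.133, 0.0]
ft_force: [0.4, -0.4, -3.8]
gripper_width: 0.692
finger_force: 66.0
```

```bash
python3 -c "
from h import *
go((438.5,295,167),172.9)
w=imaging.camera('wrist');b=imaging.camera('scene');cv2.imwrite('pics/w17.png',w)
cv2.imwrite('pics/c17.png',np.hstack([cv2.resize(w[130:350,170:390],(450,450)),cv2.resize(b[120:270,215:332],(350,450))]))"
```

```text
at [437.  -11.4 167. ] th 172.96 tilt 0.17 t 35.0
 shift x,y,z mm [ 36.1 304.2   0. ] turn z 0.0011
```

View pics/c17.png

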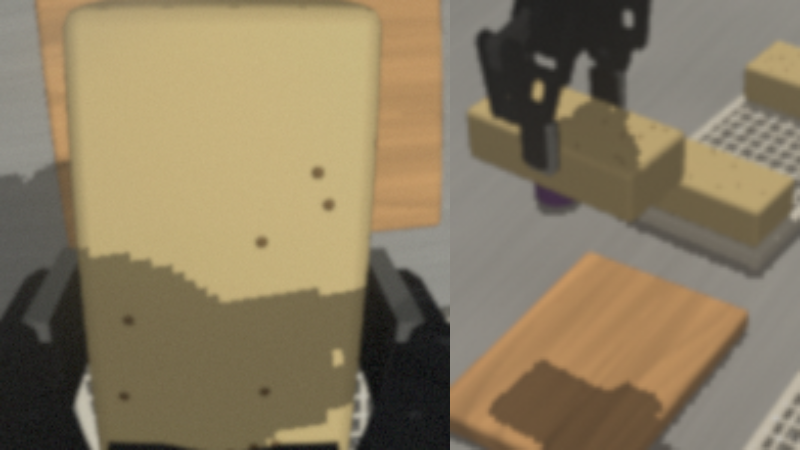

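The brick is lifted level and square in the gripper. Carry it to its rack.

arm_command(plan=[[[-1,0.0045,0.038,0,0,0,0],[-1,0.0045,0.038,0,0,0,0],[-1,0.0045,0.038,0,0,0,0],[-1,0.0045,0.038,0,0,0,0],[-1,0.0045,0.038,0,0,0,0],[-1,0.0045,0.038,0,0,0,0],[-1,0.0045,0.038,0,0,0,0],[-1,0.0045,0.038,0,0,0,0],[-1,0,0,0,0,0,0],[-1,0,0,0,0,0,0]]])

```text
time_s: 36.35
eef_pos: [436.3, 293.8, 164.0]
ee_rot: [-0.192, -3.133, 0.004]
ft_force: [-0.1, -0.8, -3.0]
gripper_width: 0.688
finger_force: 66.4
```

```bash
python3 -c "
from h import *
s=manip.sense();go((438.5,295,0),172.9)
w=imaging.camera('wrist');cv2.imwrite('pics/w18.png',w)
for c in cv2.findContours(cheese(w),0,1)[0]:
    if cv2.contourArea(c)>300: r=cv2.minAreaRect(c);b=[wplane(s,p,54)[:2] for p in cv2.boxPoints(r)];print(np.round(r[0],1),np.round(r[1]),wplane(s,r[0],50)[:2].round(1),[ang(b[1]-b[0]).round(1),ang(b[2]-b[1]).round(1)])
for p in ((77,206),(70,265),(196,214),(190,281)): print(plane('top',p,18)[:2].round(1))"
```

```text
at [436.3 293.8 164. ] th 172.99 tilt 0.2 t 36.35
 shift x,y,z mm [ -2.4   1.9 164. ] turn z 0.0015
[148.2 363.2] [29. 25.] [632.2 102.4] [np.float64(154.6), np.float64(85.3)]
[ 11.  343.5] [35. 22.] [ 621.2 -162.6] [np.float64(94.8), np.float64(-35.1)]
[281.1 240.4] [226. 259.] [481.4 290.5] [np.float64(83.4), np.float64(1.9)]
[508.6 423.7]
[384.2 424.4]
[498.2 171.2]
[358.  175.1]
```

View pics/w18.png

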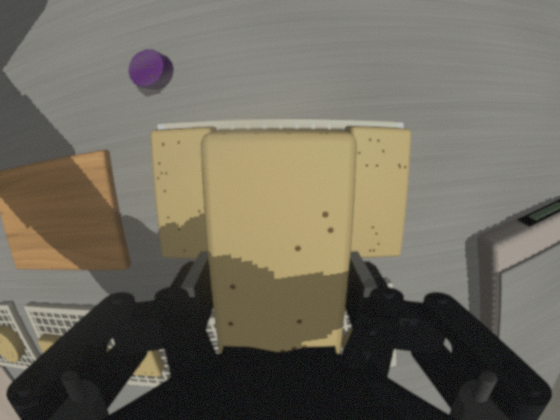

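The neighbours' outer top corners are at (152,130), (410,130), (403,257) and (162,257). Their rows are symmetric, so the brick is aligned. I'll get the rack centre from them.

```bash
python3 -c "
from h import *
s=manip.sense()
q=[wplane(s,p,54)[:2] for p in ((152,130),(410,130),(403,257),(162,257))]
print(np.round(q,1),np.mean(q,0),np.linalg.norm(q[1]-q[0]),np.linalg.norm(q[1]-q[2]),ang(q[1]-q[0]))
go((*np.mean(q,0),0))"
```

```text
[[360.  185.5]
 [389.1 421.3]
 [515.2 411. ]
 [485.1 168.4]] [437.35806999 296.53698947] 237.62235426952503 126.5126853903864 82.97091322561207
at [436.6 293.6 164.3] th 172.94 tilt 0.17 t 36.4
 shift x,y,z mm [ -0.7   3.4 164.3] turn z None
```

arm_command(plan=[[[-1,-0.001,0.0025,0.03,0,0,0],[-1,0,0,0.045,0,0,0],[-1,0,0,0.045,0,0,0],[-1,0,0,0.03,0,0,0],[-1,0,0,0.012,0,0,0],[-1,0,0,0,0,0,0],[-1,0,0,0,0,0,0],[-1,0,0,0,0,0,0]]])

```text
time_s: 37.4
eef_pos: [439.9, 297.8, 5.1]
ee_rot: [0.193, 3.134, 0.002]
ft_force: [0.2, -0.6, -3.1]
gripper_width: 0.688
finger_force: 66.2
```

arm_command(plan=[[[-1,0,0,0.001,0,0,0],[-1,0,0,0,0,0,0],[-1,0,0,0,0,0,0]]])

```text
time_s: 37.78
eef_pos: [438.8, 297.1, 2.8]
ee_rot: [0.193, 3.136, 0.0]
ft_force: [0.9, -1.5, -2.2]
gripper_width: 0.688
finger_force: 66.3
```

arm_command(plan=[[[-1,0,0,0.002,0,0,0],[-1,0,0,0.0015,0,0,0],[-1,0,0,0,0,0,0],[-1,0,0,0,0,0,0]]])

```text
time_s: 38.28
eef_pos: [438.8, 297.1, -0.9]
ee_rot: [-0.193, -3.136, 0.0]
ft_force: [-0.3, -0.6, -3.4]
gripper_width: 0.686
finger_force: 66.3
```

arm_command(plan=[[[-1,0,0,0.0015,0,0,0],[-1,0,0,0,0,0,0],[-1,0,0,0,0,0,0]]])

```text
time_s: 38.65
eef_pos: [438.8, 297.1, -2.3]
ee_rot: [-0.193, -3.136, 0.0]
ft_force: [0.0, -0.2, -1.7]
gripper_width: 0.687
finger_force: 66.3
```

arm_command(plan=[[[-1,0,0,0.001,0,0,0],[-1,0,0,0,0,0,0],[-1,0,0,0,0,0,0]]])

```text
time_s: 39.02
eef_pos: [439.0, 297.2, -3.1]
ee_rot: [0.193, 3.135, 0.0]
ft_force: [0.5, 0.4, -1.5]
gripper_width: 0.686
finger_force: 66.5
```

Brick at contact. Open partway (neighbours are close), rise straight up, and check all.

arm_command(plan=[[[0.65,0,0,0,0,0,0],[0.65,0,0,0,0,0,0],[0.65,0,0,0,0,0,0],[0.65,0,0,-0.02,0,0,0],[0.65,0,0,-0.05,0,0,0],[0.65,0,0,-0.06,0,0,0],[1,0,0,-0.06,0,0,0],[1,0,0,-0.04,0,0,0],[1,0,0,0,0,0,0],[1,0,0,0,0,0,0]]])

```text
time_s: 40.28
eef_pos: [438.6, 297.0, 226.1]
ee_rot: [-0.193, -3.135, 0.0]
ft_force: [-0.1, -0.9, -0.5]
gripper_width: 1.003
finger_force: 0.0
```

```bash
python3 -c "
from h import *
s=manip.sense();print(s['ft_force'],s['gripper_width'],s['time_s'])
w=imaging.camera('wrist');b=imaging.camera('scene');cv2.imwrite('pics/w19.png',w)
cv2.imwrite('pics/c19.png',np.hstack([cv2.resize(w,(400,300)),cv2.resize(b,(400,300))]))
for c in cv2.findContours(cheese(w),0,1)[0]:
    if cv2.contourArea(c)>1000: r=cv2.minAreaRect(c);q=[wplane(s,p,54)[:2] for p in cv2.boxPoints(r)];print(np.round(r[0],1),np.round(r[1]),wplane(s,r[0],50)[:2].round(1),ang(q[1]-q[0]).round(1),ang(q[2]-q[1]).round(1))"
```

```text
[-0.12124713 -0.92886703 -0.49586741] 1.0028098199649964 40.275
[197.9 179.6] [110.  53.] [425. 207.] 83.9 -5.6
[357.9 178.7] [ 53. 110.] [446.  385.7] 173.4 83.8
[279. 179.] [110.  54.] [436.2 297.6] 82.9 -6.0
```

View pics/c19.png

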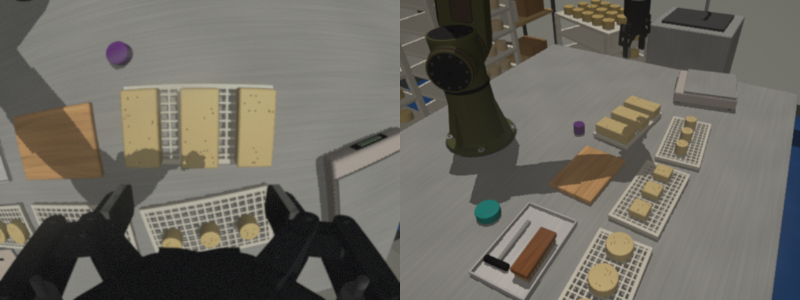

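The brick is at (436.2,297.6), against a neighbour midpoint of (435.5,296.4), and is aligned. All four cheeses are on their grids, and the tray, iron and brush look untouched.

```bash
python3 -c "
from bench import manip
print(manip.close_job())"
```

```text
the job is handed in; nothing more can be done
None
```

All four cheeses are on the grids of their own kind, each measured within about 3 mm of the middle of its free place, and the job was handed in at about 40 s; the first grip on the drum closed on top of it and moved it no more than a few millimetres, and the second held.

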